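# Hold the hatch shutter's key switch on

### The arm

A 6-joint arm with a two-finger parallel gripper is mounted at the origin on a cart in front of the work surface, level with it; the furniture and walls round the work are solid. World frame = base frame: x ahead of the robot, y to its left, z up, the work surface at z = 0. Lengths are in m, angles in rad, forces in N, time in s.
With the tool pointing down it reaches from about 0.35 to 0.875 m from the base axis. Payload 4.2 kg.
Tool frame: the origin (TCP) lies at the very end of the fingers, on their centre line; the grasp point (between the pads) lies ctrl.grasp_offset behind it (ctrl.grasp_offset is the distance from the TCP to the grasp point, in m); z points along the fingers, y is the line along which they close (so a half turn about z gives the same grasp; the last joint's range is limited). The gripper opens to 87 mm and grips with 3 to 60 N. Pads are 19 mm wide; open, the fingers measure 117 mm over their backs; the gripper's body (75 mm by 190 mm) begins 51 mm behind the grasp point.
Start: joints at [-0.878, 0.385, 0.008, 0, -1.194, -0.259], TCP at [0.263, -0.567, 0.223] pointing down, gripper open.
Joint ranges: [-3.14, 3.14], [-1.21, 2.06], [-1.07, 1.41], [-3.16, 2.05], [-2.99, -0.16], [-3.1, 3.1]. Speed limits (rad/s): [2.79, 2.79, 3.14, 3.14, 3.14, 3.14].

### API

Orientations are given as [roll, pitch, yaw] about the fixed x, y, z axes, in that order (R = Rz(yaw) Ry(pitch) Rx(roll)).
In Python, from plant import ctrl, optics gives the robot as it stands.
- The arm moves only by the tool jog_arm, never from a script. Its argument "increments" is a list of rows, each an object with "delta_pos": the shift along the tool's x, y, z in mm, a list of three; "twist": the turn about the tool's z in rad; "jaw": the finger opening in mm, from 0 to 87. In form: [{"delta_pos": [tx, ty, tz], "twist": twist, "jaw": jaw}, ...]. A call has 1 to 10 rows; each row is the pose to reach, as a shift and turn from the pose commanded when the call began, along the tool's axes at that moment; what a row does not reach only later rows make up. A row lasts 1/8 s, in which the tool goes at most 62.5 mm and 10.7 degrees, less where a joint would pass 70% of its speed; a pose out of reach is approached as far as the arm can. A call with a gripper value outside its range is refused whole. The fingers move at their own pace and stop on an object; the grip force is fixed at half the most. Time passes only in rows, so rows that repeat a pose let the fingers close. It gives the time, the measured TCP pose, the force, the opening and the grip force at its end, in the units of the state.
- ctrl.read_state(): the state, without advancing time (a new reading comes with each control period).
- optics.capture(name): name is "scene" or "side" or "wrist"; returns the picture (400x640x3 uint8, red, green, blue); there is no depth.
- optics.camera_params(name): a dict with "camera_matrix" (3x3 intrinsics, pixels), "view" (4x4, takes a point from world to camera coordinates); the wrist camera has in their place "T_tool_cam" (4x4, takes a point from camera to tool coordinates, whose origin is the TCP and whose axes are the flange's). Camera axes: x right, y down, z forward; pixel columns grow to the right and rows downward; lengths in m; the calibration is good to about 2 mm. A picture is of the moment at which its call begins: read the wrist's pose just before it. camera_params takes no time and is no camera call.
- ctrl.hand_in(): hands the job in; it is judged then, once.
The state is a dict: "t": time; "qpos": joint angles; "dq": joint speeds; "joint_torque": joint torques, N m; "ee_pos": TCP position; "eef_rot": TCP orientation; "wrist_force": force on the tool from outside, world axes, zero at the start; "wrist_torque": the same for the moment, N m; "width": finger opening in m; "gripper_force": force on a finger pad.
Only numpy, scipy, OpenCV 4.12 (cv2) and the standard library are available. Lean on these libraries where they do the work, as an engineer would, in place of code of your own. Each camera call takes 0.05 s, during which the arm holds its last target. There are 200 camera calls.

### The job

The new key switch for the serving-hatch shutter is on the table for a trial before it goes on the wall. Take the key with the blue grip out of the wooden key stand, leaving the red and the yellow key in it, put it into the blue-ringed lock and work it fully home without forcing it (the tumblers inside are sticky, so press lightly and wiggle it up to 25 degrees to either side), then turn it a quarter turn clockwise. The switch springs back when let go, so finish while you are still gripping the key and holding it turned.

Things in the scene. Friction and masses are not known exactly. Their poses are not given: they have to be found in the camera images.
- key_blue: the key to use: round blue plastic grip on a flat steel blade, upright in the stand, blade down; which pocket varies. 45 g. Origin: middle of the underside of its steel shoulder, a 10 x 22 x 3 mm bar that stops it on the lock's face or the stand's top. z up along the key, y across the blade's width, x across its thickness. Same shape after half a turn about z: either way round fits
- key_grip (a point): centre of the blue grip, 22.5 mm above the key's origin. The grip reaches from 3 to 39 mm above the origin, its flat faces are 9 mm apart (key x), it is 33 mm across (key y)
- key_tip (a point): end of the blue key's blade, 27 mm below its origin. Blade 4 mm thick (key x), 14 mm wide (key y); the last 1.6 mm taper to 3.6 x 12.8 mm. From 3.7 to 9.3 mm below the origin a notch narrows it to 5.6 mm wide
- key_red: a key of the same shape and size with a red grip, for another switch; it stays in the stand. Origin and axes as for the blue one
- key_yellow: a key of the same shape and size with a yellow grip, for another switch; it stays in the stand. Origin and axes as for the blue one
- stand: dark wooden key stand, fixed, 60 x 168 x 36 mm, origin under its centre, z up. Three pockets along its y axis at y = -50, 0, +50 mm, each 5.8 (x) by 15.8 mm (y), 31 mm deep. The keys' shoulders rest on its top, 36 mm up, blade width along the stand's y: from above take a grip with the fingers closing along the stand's x
- station: shutter control station, fixed: plywood board 150 x 210 x 12 mm with a light grey enclosure 98 (x) x 154 mm (y), cover 71.5 mm above the table. Origin under the board's centre, z up. Towards -y the cover has the lock in a blue ring 45 mm across; towards +y, 72 mm from the lock, a green and a red lamp up to 86 mm above the table
- keyway (a point): centre of the keyway's mouth in the brass plug's face, at [0, -32, +78] mm of the station; axes as the station's, z out of the lock. At rest the keyway is 6 mm wide (x) and 16 mm long (y), with a 1.6 mm bevel round its mouth. The key goes straight down 27 mm until its shoulder lies on the face; only within about 1 mm of that is it free to turn on, and turned it cannot come out
- tumblers (a point): on the lock axis, 13.5 mm deep. A fixed gate 5 to 8 mm deep lets the blade swing only 0.49 rad each way. Two sticky discs (tops 8.5 and 13.5 mm deep, slots 6.2 x 16.2 mm) sit askew by up to 0.46 rad either way, unseen: a light straight push stops on them; pressed with 6 N and swung to within 0.2 rad of a disc's angle, the blade drops through. Last, 18.5 mm deep, the switch takes it near 0 rad
- switch (a joint): how far the key has turned the switch, rad: about 0 at rest, grows clockwise seen from above, stop at 1.571 (a quarter turn, green marks on the cover). A spring drives it back to 0, 0.094 N m at the stop. The blade has about 0.12 rad of play in it either way

How it is judged:
On the way, in this order (a step that is already met when the one before it is completed fails the run):
1. the blue key is out of the stand, in the fingers (height (world z) of key_blue above 0.07 m and contact force between the fingers and key_blue above 1 N), for 0.1 s.
2. the blue key is fully home in the lock (shoulder within 1.5 mm of the face) before the switch is turned (switch below 0.8 rad) (z of key_blue in the frame of keyway below 0.0015 m and horizontal distance between key_blue and keyway below 0.004 m and value of joint switch below 0.8 rad), for 0.05 s.
At the end, for the whole second after the job is handed in: the blue key is home in the lock (shoulder within 3 mm of the face, upright within 0.15 rad), the switch is turned clockwise by more than 1.25 rad of its quarter turn, and the fingers still grip the key, through the last second (value of joint switch above 1.25 rad and z of key_blue in the frame of keyway below 0.003 m and horizontal distance between key_blue and keyway below 0.004 m and angle between key_blue's own z axis and vertical below 0.15 rad and contact force between the fingers and key_blue above 1 N); the arm keeps its last pose, push and grip.
It fails at once if the key is forced: more than 60 N between the blue key and the station (contact force between key_blue and station above 60 N).
It fails at once if the red or the yellow key is disturbed (moved by more than 15 mm) (distance of any of key_red, key_yellow from where it was at the start of the episode above 0.015 m).
It also fails if it takes over 61 s, if anything falls off the work surface, if the arm or the gripper's body presses on something with over 40 N, if the wrist force passes 120 N, or if a joint passes its speed limit or range.

## Working session

There is one attempt and no reset: what is moved stays moved. The work goes in short steps, Python scripts to look and compute and a tool call to move; the robot and the scene stay as the last step left them, time stands still between calls to the robot, and variables do not carry over. Pictures are saved under pics/ and viewed, at most 10 in all, crops included, and the job is handed in when it is done.

Besides the shell and the picture viewer there is one more tool, called after "Emit:" by a JSON object that holds its "method" and its "body". jog_arm: Moves the arm, as the interface text tells. Its arguments: {"type":"object","properties":{"increments":{"type":"array","items":{"type":"object","properties":{"delta_pos":{"type":"array","items":{"type":"number"}},"twist":{"type":"number"},"jaw":{"type":"number"}}}}},"required":["increments"]}

```bash
mkdir -p pics; ls; python3 - <<'E'
from plant import ctrl, optics
import cv2, numpy as np
s=ctrl.read_state(); print({k:np.round(v,4).tolist() if not isinstance(v,str) else v for k,v in s.items()}, ctrl.grasp_offset)
for n in ("scene","side"):
    cv2.imwrite(f"pics/{n}0.png", optics.capture(n)[:,:,::-1])
    p=optics.camera_params(n); print(n,np.round(p["camera_matrix"],1).tolist(),np.round(p["view"],3).tolist())
print(optics.camera_params("wrist"))
E
```

```text
pics
{'t': 0.0, 'qpos': [-0.8784, 0.3855, 0.0066, -0.0005, -1.194, -0.2586], 'dq': [0.0023, 0.0006, -0.0006, 0.0005, 0.0006, 0.0005], 'joint_torque': [-0.0016, -39.0665, 18.7401, 4.2198, 0.0109, -0.0002], 'ee_pos': [0.2625, -0.5665, 0.2215], 'eef_rot': [3.1394, -0.0001, -2.708], 'wrist_force': [0.2455, -0.5954, -0.1794], 'wrist_torque': [0.0051, 0.0281, 0.0063], 'gripper_force': 0.0, 'width': 0.0869} 0.0187
scene [[513.7, 0.0, 325.2], [0.0, 513.7, 191.8], [0.0, 0.0, 1.0]] [[0.823, -0.568, -0.015, -0.461], [-0.422, -0.593, -0.686, 0.208], [0.38, 0.571, -0.728, 1.227], [0.0, 0.0, 0.0, 1.0]]
side [[489.2, 0.0, 323.5], [0.0, 489.2, 204.3], [0.0, 0.0, 1.0]] [[0.368, -0.93, 0.005, -0.274], [-0.389, -0.159, -0.907, 0.247], [0.845, 0.331, -0.42, 0.691], [0.0, 0.0, 0.0, 1.0]]
{'camera_matrix': array([[290.3502684 ,   0.        , 318.08844058],
       [  0.        , 290.3502684 , 201.28686313],
       [  0.        ,   0.        ,   1.        ]]), 'T_tool_cam': array([[-1.12337354e-03, -9.59884887e-01, -2.80392121e-01,
         7.62721673e-02],
       [ 9.99999355e-01, -1.12446275e-03, -1.56987324e-04,
        -1.69376318e-04],
       [-1.64600738e-04, -2.80392117e-01,  9.59885531e-01,
        -1.62779447e-01],
       [ 0.00000000e+00,  0.00000000e+00,  0.00000000e+00,
         1.00000000e+00]])}
```

View pics/scene0.png

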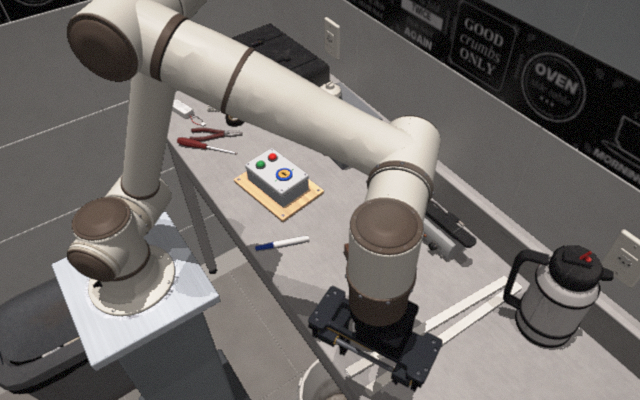

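View pics/side0.png

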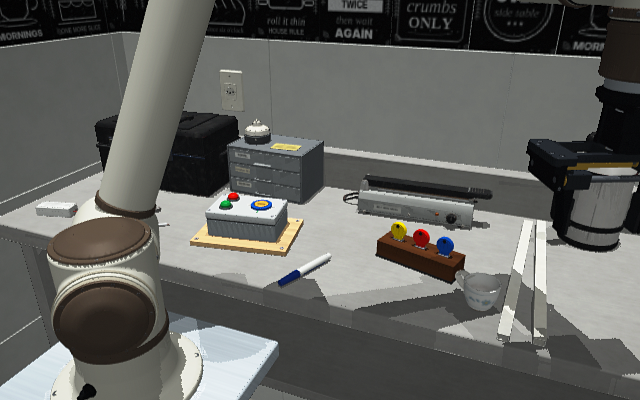

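The scene view shows the station (lock ring at about (284,174)), but the arm hides the stand. The side view shows the stand with yellow (399,230), red (421,238) and blue (445,245) grips, and the blue-ringed lock at (261,205).

```bash
cat > h.py <<'E'
from plant import ctrl, optics
import cv2, numpy as np
from scipy.spatial.transform import Rotation as R
def cam(n, st=None):
    p=optics.camera_params(n); K=p["camera_matrix"]
    if n=="wrist":
        T=np.eye(4); T[:3,:3]=R.from_euler('xyz',st["eef_rot"]).as_matrix(); T[:3,3]=st["ee_pos"]
        return K, T@p["T_tool_cam"]
    return K, np.linalg.inv(p["view"])
def cast(K,T,px,z):
    px=np.atleast_2d(px).astype(float)
    d=np.c_[px,np.ones(len(px))]@np.linalg.inv(K).T@T[:3,:3].T
    return T[:3,3]+d*((z-T[2,3])/d[:,2])[:,None]
def shot(n,name):
    st=ctrl.read_state(); im=optics.capture(n); cv2.imwrite(f"pics/{name}.png",im[:,:,::-1]); return st,im
HUE={"red":[(0,8),(172,180)],"yellow":[(22,33)],"green":[(50,80)],"blue":[(105,125)]}
def blobs(im,c,smin=150,vmin=50,amin=20):
    h=cv2.cvtColor(im,cv2.COLOR_RGB2HSV); m=np.zeros(h.shape[:2],np.uint8)
    for a,b in HUE[c]: m|=cv2.inRange(h,(a,smin,vmin),(b,255,255))
    n,l,s,ce=cv2.connectedComponentsWithStats(m)
    return sorted([(int(s[i,4]),s[i,:4].tolist(),ce[i].round(1).tolist(),l==i) for i in range(1,n) if s[i,4]>=amin],key=lambda b:-b[0])
E
python3 - <<'E'
from h import *
for n in("side","scene"):
    im=cv2.imread(f"pics/{n}0.png")[:,:,::-1].copy(); K,T=cam(n)
    for c in HUE:
        for b in blobs(im,c)[:4]:
            x,y,w,h=b[1]; ctr=[x+w/2,y+h/2]
            print(n,c,b[:3],*[cast(K,T,ctr,z)[0].round(3)[:2] for z in(.0585,.078,.082)])
E
```

```text
side red (222, [413, 229, 17, 18], [420.9, 237.5]) [ 0.46  -0.317] [ 0.424 -0.322] [ 0.416 -0.323]
side red (62, [228, 192, 10, 8], [232.5, 196.0]) [0.496 0.126] [0.458 0.102] [0.451 0.097]
side yellow (207, [391, 222, 16, 18], [398.4, 230.1]) [ 0.472 -0.269] [ 0.435 -0.277] [ 0.428 -0.278]
side yellow (35, [255, 201, 13, 5], [260.9, 203.1]) [0.484 0.046] [0.447 0.025] [0.439 0.021]
side green (60, [220, 200, 11, 8], [225.4, 203.6]) [0.452 0.119] [0.416 0.095] [0.409 0.09 ]
side blue (223, [437, 237, 17, 18], [444.7, 245.5]) [ 0.446 -0.365] [ 0.41  -0.368] [ 0.403 -0.369]
side blue (156, [278, 270, 22, 16], [289.1, 277.4]) [ 0.237 -0.138] [ 0.21  -0.151] [ 0.205 -0.154]
side blue (94, [251, 200, 21, 10], [261.5, 205.9]) [0.477 0.042] [0.44  0.022] [0.433 0.017]
scene red (91, [178, 138, 28, 10], [190.0, 143.3]) [0.305 0.302] [0.299 0.279] [0.298 0.274]
scene red (70, [580, 251, 12, 11], [586.0, 256.7]) [ 0.88  -0.594] [ 0.862 -0.599] [ 0.858 -0.6  ]
scene red (36, [269, 154, 7, 6], [272.0, 156.4]) [0.463 0.116] [0.454 0.097] [0.452 0.093]
scene green (24, [257, 162, 7, 5], [260.2, 163.8]) [0.421 0.109] [0.413 0.09 ] [0.411 0.086]
scene blue (64, [256, 243, 17, 7], [264.4, 246.5]) [ 0.289 -0.141] [ 0.284 -0.155] [ 0.282 -0.158]
scene blue (50, [276, 170, 16, 10], [283.3, 176.0]) [0.452 0.037] [0.443 0.019] [0.441 0.016]
```

Emit:
{"method": "jog_arm", "body": {"increments": [{"delta_pos": [-50,21,4],"twist": -0.17,"jaw": 87},{"delta_pos": [-100,42,8],"twist": -0.34,"jaw": 87},{"delta_pos": [-150,63,12],"twist": -0.51,"jaw": 87},{"delta_pos": [-200,84,16],"twist": -0.68,"jaw": 87},{"delta_pos": [-250,106,20],"twist": -0.85,"jaw": 87},{"delta_pos": [-250,106,20],"twist": -0.87,"jaw": 60},{"delta_pos": [-250,106,20],"twist": -0.87,"jaw": 40},{"delta_pos": [-250,106,20],"twist": -0.87,"jaw": 40}]}}

```text
t: 1.1
ee_pos: [0.4442, -0.3666, 0.2024]
eef_rot: [3.141, 0.0, -1.84]
wrist_force: [0.2, -0.0, -0.1]
width: 0.0651
gripper_force: 0.0
```

```bash
python3 - <<'E'
from h import *
st,im=shot("wrist","w1"); K,T=cam("wrist",st); print(st["ee_pos"],st["eef_rot"],st["wrist_force"])
for c in("red","yellow","blue"):
    for b in blobs(im,c)[:3]: print(c,b[:3],cast(K,T,b[2],.0585)[0].round(4))
st,im=shot("scene","s1"); K,T=cam("scene")
for c in("red","yellow","blue"):
    for b in blobs(im,c)[:5]: print("scene",c,b[:3],cast(K,T,b[2],.0585)[0].round(4))
E
```

```text
[ 0.44422393 -0.36656105  0.20244445] [ 3.14119855e+00  2.05328442e-05 -1.83992822e+00] [ 0.1991192  -0.00817242 -0.08809357]
red (284, [310, 223, 11, 29], [315.3, 236.9]) [ 0.4627 -0.3142  0.0585]
yellow (44, [311, 262, 8, 6], [314.6, 264.6]) [ 0.473  -0.2806  0.0585]
blue (237, [312, 179, 9, 30], [315.8, 193.5]) [ 0.4483 -0.3634  0.0585]
scene red (101, [363, 254, 10, 15], [367.8, 261.2]) [ 0.4626 -0.3152  0.0585]
scene red (76, [178, 139, 28, 9], [189.7, 143.5]) [0.2989 0.3035 0.0585]
scene red (67, [580, 251, 11, 11], [586.0, 256.8]) [ 0.879  -0.5942  0.0585]
scene red (35, [269, 154, 7, 6], [272.1, 156.4]) [0.4637 0.119  0.0585]
scene yellow (43, [357, 240, 7, 12], [360.0, 246.3]) [ 0.4739 -0.2708  0.0585]
scene blue (86, [372, 272, 9, 15], [376.0, 278.9]) [ 0.448  -0.3638  0.0585]
scene blue (59, [256, 243, 17, 7], [264.5, 246.4]) [ 0.2896 -0.1408  0.0585]
scene blue (50, [276, 170, 16, 10], [283.3, 176.1]) [0.4487 0.0345 0.0585]
```

View pics/w1.png

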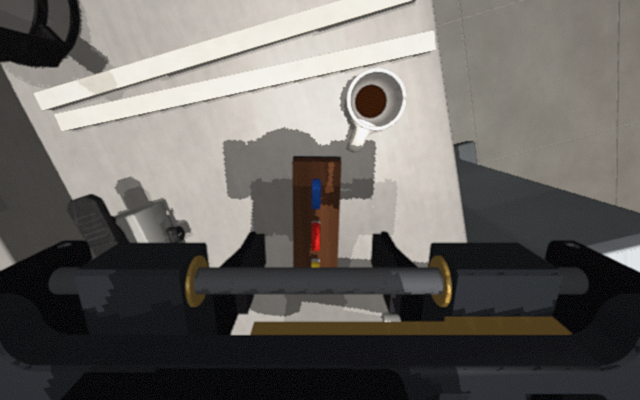

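The wrist view shows the stand top (columns 293–341) with blue at (316,194) and red at (315,237). The yellow key is partly hidden by the gripper. Both views agree on the blue key at about (0.448, -0.364), so I'm descending.

Emit:
{"method": "jog_arm", "body": {"increments": [{"delta_pos": [-4,-3,30],"twist": 0,"jaw": 40},{"delta_pos": [-4,-3,60],"twist": 0,"jaw": 40},{"delta_pos": [-4,-3,90],"twist": 0,"jaw": 40},{"delta_pos": [-4,-3,115],"twist": 0,"jaw": 40},{"delta_pos": [-4,-3,115],"twist": 0,"jaw": 40}]}}

```text
t: 1.82
ee_pos: [0.4471, -0.3628, 0.0857]
eef_rot: [3.137, 0.001, -1.84]
wrist_force: [0.0, 0.1, -0.1]
width: 0.0403
gripper_force: 0.0
```

```bash
python3 - <<'E'
from h import *
st,im=shot("wrist","w2"); K,T=cam("wrist",st); print(st["ee_pos"],st["eef_rot"],st["wrist_force"])
Rt=R.from_euler('xyz',st["eef_rot"]).as_matrix()
for c in("red","yellow","blue"):
    for b in blobs(im,c)[:3]:
        p=cast(K,T,b[2],.0585)[0]; print(c,b[:3],p.round(4),(Rt.T@(p-st["ee_pos"])*1000).round(1))
cv2.imwrite("pics/w2c.png",cv2.resize(im[100:330,180:460],None,fx=2,fy=2)[:,:,::-1])
E
```

```text
[ 0.44710341 -0.3627537   0.0856973 ] [ 3.13686875e+00  8.68581922e-04 -1.83957059e+00] [ 0.03569311  0.09212875 -0.14414648]
red (326, [309, 294, 15, 23], [315.8, 304.8]) [ 0.4656 -0.3046  0.0585] [-61.   -2.6  27.2]
blue (600, [310, 208, 15, 46], [317.1, 230.6]) [ 0.4485 -0.3628  0.0585] [-0.3 -1.4 27.2]
blue (93, [495, 394, 17, 6], [503.1, 396.4]) [ 0.3363 -0.1738  0.0585] [-152.7  156.9   28.1]
```

View pics/w2c.png

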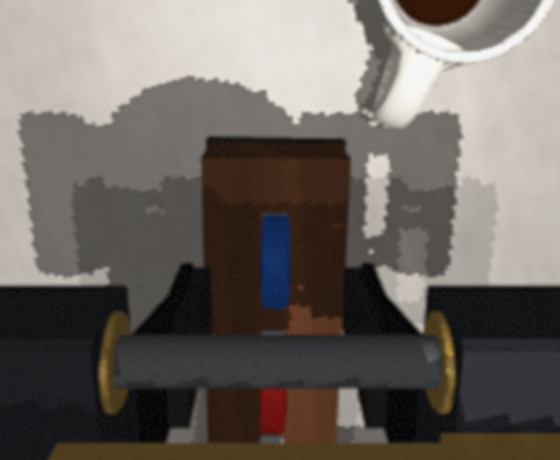

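The crop shows the blue grip centred between the fingers, slightly to tool -y. I'm shifting 1.5 mm, going down and gripping.

Emit:
{"method": "jog_arm", "body": {"increments": [{"delta_pos": [0,-1.5,15],"twist": 0.01,"jaw": 40},{"delta_pos": [0,-1.5,30],"twist": 0.01,"jaw": 40},{"delta_pos": [0,-1.5,42.5],"twist": 0.01,"jaw": 40},{"delta_pos": [0,-1.5,42.5],"twist": 0.01,"jaw": 25},{"delta_pos": [0,-1.5,42.5],"twist": 0.01,"jaw": 15},{"delta_pos": [0,-1.5,42.5],"twist": 0.01,"jaw": 5},{"delta_pos": [0,-1.5,42.5],"twist": 0.01,"jaw": 5},{"delta_pos": [0,-1.5,42.5],"twist": 0.01,"jaw": 5}]}}

```text
t: 2.88
ee_pos: [0.4489, -0.3626, 0.045]
eef_rot: [3.138, 0.001, -1.848]
wrist_force: [-3.6, 1.2, 2.7]
width: 0.0086
gripper_force: 30.0
```

Emit:
{"method": "jog_arm", "body": {"increments": [{"delta_pos": [0,0,-10],"twist": 0,"jaw": 5},{"delta_pos": [0,0,-20],"twist": 0,"jaw": 5},{"delta_pos": [0,0,-40],"twist": 0,"jaw": 5},{"delta_pos": [0,0,-65],"twist": 0,"jaw": 5},{"delta_pos": [0,0,-90],"twist": 0,"jaw": 5},{"delta_pos": [0,0,-110],"twist": 0,"jaw": 5},{"delta_pos": [0,0,-110],"twist": 0,"jaw": 5}]}}

```text
t: 3.75
ee_pos: [0.4528, -0.3642, 0.1581]
eef_rot: [-3.133, -0.002, -1.847]
wrist_force: [-0.0, -0.1, -0.6]
width: 0.0086
gripper_force: 30.0
```

```bash
python3 - <<'E'
from h import *
st,im=shot("side","s2"); print(st["ee_pos"],st["eef_rot"],st["wrist_force"])
K,T=cam("side"); print(T[:3,3])
for c in("red","yellow","blue"):
    for b in blobs(im,c)[:3]: print(c,b[:3],cast(K,T,b[2],.0585)[0].round(4))
v=im[120:300,340:560]; cv2.imwrite("pics/s2c.png",cv2.resize(v,None,fx=3,fy=3)[:,:,::-1])
E
```

```text
[ 0.45277159 -0.36421036  0.15813123] [-3.13333916e+00 -1.61197530e-03 -1.84720734e+00] [-0.04999355 -0.08661738 -0.62163985]
[-0.3871074  -0.44417191  0.51625798]
red (217, [413, 229, 17, 18], [420.8, 237.6]) [ 0.4608 -0.3152  0.0585]
red (62, [228, 192, 10, 8], [232.5, 196.0]) [0.4955 0.1274 0.0585]
red (57, [613, 119, 10, 13], [617.7, 126.5]) [ 1.5035 -0.7839  0.0585]
yellow (204, [391, 222, 16, 18], [398.4, 230.2]) [ 0.4745 -0.2675  0.0585]
yellow (40, [255, 201, 13, 5], [261.0, 203.1]) [0.4856 0.0481 0.0585]
blue (157, [278, 270, 22, 16], [289.0, 277.4]) [ 0.2386 -0.1372  0.0585]
blue (94, [251, 200, 21, 10], [261.5, 205.9]) [0.4729 0.0401 0.0585]
blue (76, [455, 181, 8, 20], [458.8, 190.1]) [ 0.7292 -0.3524  0.0585]
```

View pics/s2c.png

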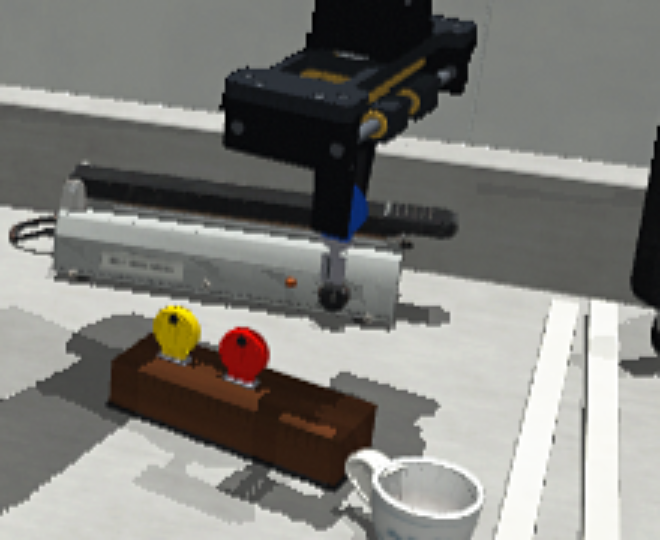

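The blue key is out of the stand, upright in the fingers, with the red and yellow keys still in place. Next I move over the station.

Emit:
{"method": "jog_arm", "body": {"increments": [{"delta_pos": [-40,12,0],"twist": -0.04,"jaw": 5},{"delta_pos": [-90,27,0],"twist": -0.09,"jaw": 5},{"delta_pos": [-140,42,0],"twist": -0.14,"jaw": 5},{"delta_pos": [-190,57,0],"twist": -0.19,"jaw": 5},{"delta_pos": [-240,72,0],"twist": -0.24,"jaw": 5},{"delta_pos": [-290,87,0],"twist": -0.29,"jaw": 5},{"delta_pos": [-340,102,0],"twist": -0.34,"jaw": 5},{"delta_pos": [-380,112,0],"twist": -0.38,"jaw": 5},{"delta_pos": [-396,117,0],"twist": -0.38,"jaw": 5},{"delta_pos": [-396,117,0],"twist": -0.38,"jaw": 5}]}}

```text
t: 5.05
ee_pos: [0.446, 0.0503, 0.1545]
eef_rot: [3.141, -0.0, -1.466]
wrist_force: [0.3, 0.4, -0.8]
width: 0.0084
gripper_force: 30.0
```

```bash
python3 - <<'E'
from h import *
st,im=shot("wrist","w3"); print(st["ee_pos"],st["eef_rot"],st["wrist_force"])
st,im=shot("wrist","w3"); print(st["ee_pos"],st["eef_rot"],st["wrist_force"])
K,T=cam("wrist",st)
Rt=R.from_euler('xyz',st["eef_rot"]).as_matrix()
for c in("red","green","blue","yellow"):
    for b in blobs(im,c)[:3]:
        x,y,w,h=b[1]; p=cast(K,T,[x+w/2,y+h/2],.078)[0]; print(c,b[:3],p.round(4),(Rt.T@(p-st["ee_pos"])*1000).round(1))
cv2.imwrite("pics/w3c.png",cv2.resize(im[100:300,220:420],None,fx=3,fy=3,interpolation=cv2.INTER_CUBIC)[:,:,::-1])
E
```

```text
[0.44597303 0.05034587 0.1545495 ] [ 3.14083184e+00 -1.78234848e-04 -1.46646719e+00] [ 0.29461519  0.43853545 -0.83188739]
[0.44586017 0.04958296 0.15455078] [ 3.14056766e+00 -3.11603806e-04 -1.46766127e+00] [-0.1474628   0.41532651 -0.78251706]
blue (909, [296, 156, 51, 51], [321.0, 180.5]) [0.4462 0.0252 0.078 ] [24.3  2.1 76.6]
blue (678, [309, 229, 19, 39], [318.2, 248.2]) [0.4424 0.0868 0.078 ] [-37.4  -0.5  76.5]
blue (673, [459, 32, 46, 35], [481.6, 50.2]) [ 0.3377 -0.087   0.078 ] [124.7 121.6  76.7]
yellow (54, [493, 243, 12, 9], [497.3, 246.7]) [0.2806 0.0694 0.078 ] [-36.7 162.3  76.7]
```

View pics/w3c.png

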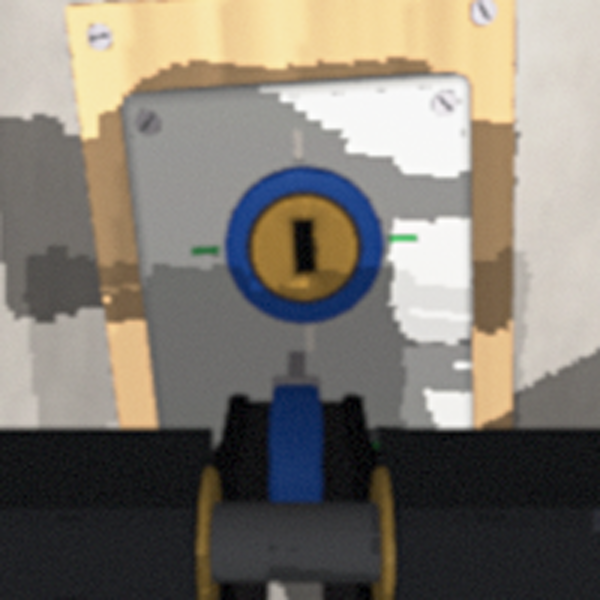

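The crop (3x, offset (220,100)) shows the keyway at crop (304,247), and the station rotated about 0.063 rad CCW relative to the tool. The held key's blade runs from crop (297,352) to the shoulder at about (296,381). I'm refining the offsets now.

```bash
python3 - <<'E'
from h import *
im=cv2.imread("pics/w3.png")[:,:,::-1].copy(); st=ctrl.read_state(); K,T=cam("wrist",st)
Tt=optics.camera_params("wrist")["T_tool_cam"]
def tcast(px,tz): return (cast(K,Tt,px,tz)*1000).round(1)[:,:2].tolist()
def proj(p): q=np.linalg.inv(Tt)@np.r_[np.array(p)/1000,1]; q=K@q[:3]; return (q[:2]/q[2]).round(1)
hsv=cv2.cvtColor(im,cv2.COLOR_RGB2HSV)
m=cv2.inRange(hsv,(12,90,60),(30,255,255)); m[:160]=0;m[205:]=0;m[:,:300]=0;m[:,345:]=0
c=max(cv2.findContours(m,0,2)[0],key=cv2.contourArea); print("plug",cv2.minEnclosingCircle(c),cv2.boundingRect(c))
g=im.max(2); k=np.zeros_like(g); k[165:198,308:335]=(g[165:198,308:335]<60)*255
c=max(cv2.findContours(k,0,2)[0],key=cv2.contourArea); M=cv2.moments(c); kc=(M['m10']/M['m00'],M['m01']/M['m00']); print("keyway",cv2.minAreaRect(c),kc,cv2.boundingRect(c))
tz=(st["ee_pos"][2]-.078)*1000/1000
print("keyway tool",tcast([kc],tz), "z",tz)
b=blobs(im,"blue")[0]; c=max(cv2.findContours(b[3].astype(np.uint8),0,2)[0],key=cv2.contourArea); e=cv2.fitEllipse(c); print("ring",e, tcast([e[0]],tz),tcast([e[0]],tz+.003))
for r in range(212,240): print(r,g[r,308:330].tolist())
for p in([7,0,9],[6.4,0,36],[11,0,9],[11,0,6],[0,0,36],[0,0,-14],[11,0,-2]): print(p,proj(p))
E
```

```text
plug ((321.0, 182.0), 18.027854919433594) (303, 165, 37, 35)
keyway ((321.0, 182.0), (16.0, 6.0), 90.0) (320.9232323232323, 181.989898989899) (318, 174, 7, 17)
keyway tool [[23.9, 1.6]] z 0.07661871981956624
ring ((320.9539489746094, 181.30503845214844), (50.12041091918945, 50.44406509399414), 90.3834228515625) [[24.5, 1.6]] [[23.8, 1.7]]
212 [108, 108, 110, 107, 110, 108, 107, 108, 109, 109, 109, 108, 108, 114, 124, 129, 120, 111, 108, 108, 110, 110]
213 [110, 107, 109, 109, 111, 109, 109, 109, 109, 111, 106, 109, 107, 114, 123, 127, 124, 109, 106, 109, 107, 111]
214 [108, 109, 110, 110, 109, 110, 109, 107, 108, 111, 109, 109, 112, 113, 126, 129, 121, 112, 109, 109, 108, 108]
215 [109, 108, 107, 108, 108, 108, 109, 111, 109, 107, 107, 109, 108, 114, 121, 128, 123, 113, 108, 109, 110, 109]
216 [107, 110, 109, 109, 108, 109, 111, 108, 106, 101, 103, 103, 101, 107, 120, 126, 119, 113, 108, 110, 109, 109]
217 [110, 110, 108, 111, 111, 109, 108, 104, 93, 85, 79, 84, 84, 94, 110, 115, 112, 109, 109, 109, 109, 105]
218 [109, 110, 111, 110, 109, 108, 110, 101, 86, 73, 72, 71, 72, 88, 103, 1
[... 1598 characters left out ...]
, 85, 86, 87, 87, 82, 86, 84, 83, 85, 80, 67, 48, 37, 38]
235 [18, 33, 61, 81, 88, 89, 87, 86, 86, 87, 83, 86, 85, 86, 83, 84, 87, 84, 70, 44, 17, 15]
236 [16, 39, 67, 85, 88, 90, 87, 88, 87, 86, 84, 87, 85, 87, 87, 86, 86, 86, 75, 49, 21, 19]
237 [19, 38, 67, 85, 90, 89, 87, 86, 86, 87, 88, 90, 86, 87, 88, 85, 87, 84, 77, 50, 22, 15]
238 [15, 46, 71, 87, 93, 88, 90, 89, 88, 90, 87, 88, 87, 88, 87, 89, 87, 85, 76, 54, 23, 16]
239 [18, 48, 75, 86, 90, 89, 87, 90, 89, 87, 90, 92, 89, 87, 88, 89, 89, 89, 79, 54, 28, 20]
[7, 0, 9] [319.4 231.1]
[6.4, 0, 36] [319.2 217.7]
[11, 0, 9] [319.4 225.2]
[11, 0, 6] [319.4 226.9]
[0, 0, 36] [319.2 226. ]
[0, 0, -14] [319.6 258. ]
[11, 0, -2] [319.5 231.8]
```

Emit:
{"method": "jog_arm", "body": {"increments": [{"delta_pos": [4,1,12],"twist": -0.03,"jaw": 5},{"delta_pos": [7.5,2,24],"twist": -0.063,"jaw": 5},{"delta_pos": [7.5,2,34],"twist": -0.063,"jaw": 5},{"delta_pos": [7.5,2,34],"twist": -0.063,"jaw": 5},{"delta_pos": [7.5,2,34],"twist": -0.063,"jaw": 5}]}}

```text
t: 5.78
ee_pos: [0.4453, 0.042, 0.1213]
eef_rot: [-3.141, 0.0, -1.405]
wrist_force: [0.1, 0.3, 0.7]
width: 0.0089
gripper_force: 30.0
```

```bash
cat > m.py <<'E'
from h import *
import sys
st,im=shot("wrist",sys.argv[1]); K,T=cam("wrist",st); print(st["t"],st["ee_pos"].round(4),st["eef_rot"].round(4),st["wrist_force"].round(2))
Tt=optics.camera_params("wrist")["T_tool_cam"]
def tcast(px,tz): return (cast(K,Tt,px,tz)*1000).round(1)[:,:2].tolist()
tz=st["ee_pos"][2]-.078
b=[b for b in blobs(im,"blue") if b[1][1]<230 and abs(b[2][0]-320)<40]
for q in b[:2]:
    c=max(cv2.findContours(q[3].astype(np.uint8),0,2)[0],key=cv2.contourArea); e=cv2.fitEllipse(c); print("ring",q[:3],np.round(e[0],1),np.round(e[1],1),tcast([e[0]],tz))
cv2.imwrite(f"pics/{sys.argv[1]}c.png",cv2.resize(im[140:270,250:390],None,fx=4,fy=4,interpolation=cv2.INTER_CUBIC)[:,:,::-1])
E
python3 m.py w4
```

```text
5.775 [0.4453 0.042  0.1213] [-3.141   0.     -1.4054] [0.08 0.35 0.71]
ring (1104, [292, 172, 59, 57], [321.2, 197.2]) [321.2 200.3] [52.2 54. ] [[17.5, 1.5]]
ring (666, [309, 229, 19, 39], [318.2, 248.1]) [318.3 249.1] [18.9 49.8] [[-22.0, -0.7]]
```

View pics/w4c.png

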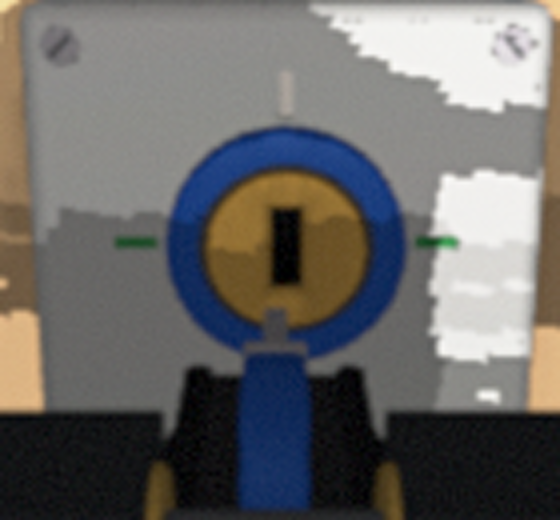

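The crop shows the station now square to the tool. The keyway is at px (321.1,201.2) and the blade tip's front edge at (318.4,217). I'm moving over the keyway and lowering it into the mouth.

Emit:
{"method": "jog_arm", "body": {"increments": [{"delta_pos": [8,1,0],"twist": 0,"jaw": 5},{"delta_pos": [16.5,2,0],"twist": 0,"jaw": 5},{"delta_pos": [16.5,2,0],"twist": 0,"jaw": 5},{"delta_pos": [16.5,2,5],"twist": 0,"jaw": 5},{"delta_pos": [16.5,2,8],"twist": 0,"jaw": 5},{"delta_pos": [16.5,2,8],"twist": 0,"jaw": 5}]}}

```text
t: 6.58
ee_pos: [0.4454, 0.0255, 0.1126]
eef_rot: [3.141, -0.0, -1.405]
wrist_force: [-0.6, 0.2, -0.6]
width: 0.0088
gripper_force: 30.0
```

Emit:
{"method": "jog_arm", "body": {"increments": [{"delta_pos": [0,0,1],"twist": 0,"jaw": 5},{"delta_pos": [0,0,2],"twist": 0,"jaw": 5},{"delta_pos": [0,0,3],"twist": 0,"jaw": 5},{"delta_pos": [0,0,3],"twist": 0,"jaw": 5}]}}

```text
t: 7.08
ee_pos: [0.4458, 0.0257, 0.11]
eef_rot: [-3.141, 0.0, -1.405]
wrist_force: [0.0, 1.6, -0.0]
width: 0.0086
gripper_force: 30.0
```

Emit:
{"method": "jog_arm", "body": {"increments": [{"delta_pos": [0,0,1],"twist": 0,"jaw": 5},{"delta_pos": [0,0,2],"twist": 0,"jaw": 5},{"delta_pos": [0,0,3],"twist": 0,"jaw": 5},{"delta_pos": [0,0,3],"twist": 0,"jaw": 5}]}}

```text
t: 7.58
ee_pos: [0.4459, 0.0257, 0.107]
eef_rot: [-3.141, 0.0, -1.405]
wrist_force: [-0.3, 3.2, -0.7]
width: 0.009
gripper_force: 30.0
```

Emit:
{"method": "jog_arm", "body": {"increments": [{"delta_pos": [0,0,1],"twist": 0,"jaw": 5},{"delta_pos": [0,0,2],"twist": 0,"jaw": 5},{"delta_pos": [0,0,2],"twist": 0,"jaw": 5}]}}

```text
t: 7.95
ee_pos: [0.4458, 0.0256, 0.1051]
eef_rot: [-3.141, 0.0, -1.405]
wrist_force: [-1.3, 3.2, 1.2]
width: 0.0091
gripper_force: 30.0
```

Emit:
{"method": "jog_arm", "body": {"increments": [{"delta_pos": [-0.5,0,0],"twist": 0,"jaw": 5},{"delta_pos": [-0.5,0,1],"twist": 0,"jaw": 5},{"delta_pos": [-0.5,0,1],"twist": 0,"jaw": 5}]}}

```text
t: 8.32
ee_pos: [0.4459, 0.0258, 0.1045]
eef_rot: [-3.141, -0.0, -1.405]
wrist_force: [0.1, 0.6, 5.2]
width: 0.0089
gripper_force: 30.0
```

Emit:
{"method": "jog_arm", "body": {"increments": [{"delta_pos": [0,0,0.5],"twist": 0,"jaw": 5},{"delta_pos": [0,0,0.5],"twist": 0.08,"jaw": 5},{"delta_pos": [0,0,0.5],"twist": 0.16,"jaw": 5},{"delta_pos": [0,0,0.5],"twist": 0.16,"jaw": 5}]}}

```text
t: 8.82
ee_pos: [0.4457, 0.0259, 0.1034]
eef_rot: [-3.141, 0.0, -1.564]
wrist_force: [1.0, 0.6, 0.9]
width: 0.0087
gripper_force: 30.0
```

Emit:
{"method": "jog_arm", "body": {"increments": [{"delta_pos": [0,0,0],"twist": 0.08,"jaw": 5},{"delta_pos": [0,0,0],"twist": 0.16,"jaw": 5},{"delta_pos": [0,0,0],"twist": 0.16,"jaw": 5}]}}

```text
t: 9.2
ee_pos: [0.4455, 0.0259, 0.1032]
eef_rot: [3.141, -0.0, -1.723]
wrist_force: [0.9, 0.6, 0.6]
width: 0.0086
gripper_force: 30.0
```

Emit:
{"method": "jog_arm", "body": {"increments": [{"delta_pos": [0,0,1],"twist": 0,"jaw": 5},{"delta_pos": [0,0,2],"twist": 0,"jaw": 5},{"delta_pos": [0,0,3],"twist": 0,"jaw": 5},{"delta_pos": [0,0,3],"twist": 0,"jaw": 5}]}}

```text
t: 9.7
ee_pos: [0.4455, 0.0259, 0.1004]
eef_rot: [3.141, -0.0, -1.725]
wrist_force: [0.5, 1.3, -0.0]
width: 0.0086
gripper_force: 30.0
```

Emit:
{"method": "jog_arm", "body": {"increments": [{"delta_pos": [0,0,0.7],"twist": 0,"jaw": 5},{"delta_pos": [0,0,1.2],"twist": 0,"jaw": 5},{"delta_pos": [0,0,1.2],"twist": 0,"jaw": 5}]}}

```text
t: 10.07
ee_pos: [0.4457, 0.0259, 0.1]
eef_rot: [-3.141, -0.0, -1.724]
wrist_force: [-2.0, 1.3, 5.7]
width: 0.0086
gripper_force: 30.0
```

Now on the second disc at 5.7 N. I'll press slightly more and swing.

Emit:
{"method": "jog_arm", "body": {"increments": [{"delta_pos": [0,0,0.5],"twist": 0,"jaw": 5},{"delta_pos": [0,0,0.5],"twist": 0.06,"jaw": 5},{"delta_pos": [0,0,0.5],"twist": 0.1,"jaw": 5},{"delta_pos": [0,0,0.5],"twist": 0.1,"jaw": 5}]}}

```text
t: 10.58
ee_pos: [0.4463, 0.026, 0.1]
eef_rot: [-3.14, 0.0, -1.824]
wrist_force: [-0.8, 0.1, 6.8]
width: 0.0087
gripper_force: 30.0
```

Emit:
{"method": "jog_arm", "body": {"increments": [{"delta_pos": [0,0,0],"twist": -0.08,"jaw": 5},{"delta_pos": [0,0,0],"twist": -0.16,"jaw": 5},{"delta_pos": [0,0,0],"twist": -0.24,"jaw": 5},{"delta_pos": [0,0,0],"twist": -0.32,"jaw": 5},{"delta_pos": [0,0,0],"twist": -0.32,"jaw": 5}]}}

```text
t: 11.2
ee_pos: [0.4459, 0.026, 0.0998]
eef_rot: [-3.141, -0.0, -1.504]
wrist_force: [-0.9, 1.0, 6.7]
width: 0.0089
gripper_force: 30.0
```

Emit:
{"method": "jog_arm", "body": {"increments": [{"delta_pos": [0,0,0.4],"twist": -0.08,"jaw": 5},{"delta_pos": [0,0,0.4],"twist": -0.16,"jaw": 5},{"delta_pos": [0,0,0.4],"twist": -0.24,"jaw": 5},{"delta_pos": [0,0,0.4],"twist": -0.24,"jaw": 5}]}}

```text
t: 11.7
ee_pos: [0.4458, 0.026, 0.0988]
eef_rot: [-3.141, -0.0, -1.266]
wrist_force: [-0.5, 1.0, 3.9]
width: 0.0088
gripper_force: 30.0
```

Emit:
{"method": "jog_arm", "body": {"increments": [{"delta_pos": [0,0,0],"twist": -0.08,"jaw": 5},{"delta_pos": [0,0,0],"twist": -0.16,"jaw": 5},{"delta_pos": [0,0,0],"twist": -0.24,"jaw": 5},{"delta_pos": [0,0,0],"twist": -0.28,"jaw": 5},{"delta_pos": [0,0,0],"twist": -0.28,"jaw": 5}]}}

```text
t: 12.32
ee_pos: [0.4457, 0.026, 0.0985]
eef_rot: [-3.141, -0.0, -0.986]
wrist_force: [0.1, 0.3, 2.0]
width: 0.0084
gripper_force: 30.0
```

Emit:
{"method": "jog_arm", "body": {"increments": [{"delta_pos": [0,0,1],"twist": 0,"jaw": 5},{"delta_pos": [0,0,2],"twist": 0.08,"jaw": 5},{"delta_pos": [0,0,2],"twist": 0.18,"jaw": 5},{"delta_pos": [0,0,2],"twist": 0.28,"jaw": 5},{"delta_pos": [0,0,2],"twist": 0.36,"jaw": 5},{"delta_pos": [0,0,2],"twist": 0.42,"jaw": 5},{"delta_pos": [0,0,2],"twist": 0.42,"jaw": 5}]}}

```text
t: 13.2
ee_pos: [0.446, 0.0261, 0.0961]
eef_rot: [-3.141, 0.0, -1.405]
wrist_force: [2.4, -0.1, -1.5]
width: 0.0085
gripper_force: 30.0
```

Emit:
{"method": "jog_arm", "body": {"increments": [{"delta_pos": [0,0,1],"twist": 0,"jaw": 5},{"delta_pos": [0,0,2],"twist": 0,"jaw": 5},{"delta_pos": [0,0,2],"twist": 0,"jaw": 5}]}}

```text
t: 13.58
ee_pos: [0.446, 0.0261, 0.0946]
eef_rot: [-3.141, 0.0, -1.404]
wrist_force: [1.4, 0.5, 1.9]
width: 0.0087
gripper_force: 30.0
```

Emit:
{"method": "jog_arm", "body": {"increments": [{"delta_pos": [0,0,0.5],"twist": 0,"jaw": 5},{"delta_pos": [0,0,1],"twist": 0,"jaw": 5},{"delta_pos": [0,0,1],"twist": 0,"jaw": 5}]}}

```text
t: 13.95
ee_pos: [0.4459, 0.0261, 0.0936]
eef_rot: [-3.141, 0.0, -1.405]
wrist_force: [1.7, 0.3, 2.5]
width: 0.0089
gripper_force: 30.0
```

Emit:
{"method": "jog_arm", "body": {"increments": [{"delta_pos": [0,0,0.7],"twist": 0,"jaw": 5},{"delta_pos": [0,0,1.4],"twist": 0,"jaw": 5},{"delta_pos": [0,0,2],"twist": 0,"jaw": 5},{"delta_pos": [0,0,2],"twist": 0,"jaw": 5}]}}

```text
t: 14.45
ee_pos: [0.4459, 0.0261, 0.0914]
eef_rot: [-3.141, 0.0, -1.405]
wrist_force: [2.2, 1.7, 0.8]
width: 0.0086
gripper_force: 30.0
```

Emit:
{"method": "jog_arm", "body": {"increments": [{"delta_pos": [0,0,0.7],"twist": 0,"jaw": 5},{"delta_pos": [0,0,1.4],"twist": 0,"jaw": 5},{"delta_pos": [0,0,2],"twist": 0,"jaw": 5},{"delta_pos": [0,0,2],"twist": 0,"jaw": 5}]}}

```text
t: 14.95
ee_pos: [0.4459, 0.0261, 0.0895]
eef_rot: [-3.141, 0.0, -1.405]
wrist_force: [3.9, 0.8, 2.0]
width: 0.0091
gripper_force: 30.0
```

Emit:
{"method": "jog_arm", "body": {"increments": [{"delta_pos": [0,-0.4,0.7],"twist": 0,"jaw": 5},{"delta_pos": [0,-0.4,1.4],"twist": 0,"jaw": 5},{"delta_pos": [0,-0.4,2],"twist": 0,"jaw": 5},{"delta_pos": [0,-0.4,2],"twist": 0,"jaw": 5}]}}

```text
t: 15.45
ee_pos: [0.4459, 0.026, 0.0873]
eef_rot: [3.141, 0.0, -1.405]
wrist_force: [2.7, 2.1, 1.8]
width: 0.0087
gripper_force: 30.0
```

Emit:
{"method": "jog_arm", "body": {"increments": [{"delta_pos": [0,0,0.7],"twist": 0,"jaw": 5},{"delta_pos": [0,0,1.2],"twist": 0,"jaw": 5},{"delta_pos": [0,0,1.2],"twist": 0,"jaw": 5}]}}

```text
t: 15.82
ee_pos: [0.446, 0.026, 0.0868]
eef_rot: [3.142, -0.0, -1.404]
wrist_force: [0.6, 2.6, 7.2]
width: 0.0086
gripper_force: 30.0
```

Emit:
{"method": "jog_arm", "body": {"increments": [{"delta_pos": [0,0,0.8],"twist": 0,"jaw": 5},{"delta_pos": [0,0,0.8],"twist": 0,"jaw": 5},{"delta_pos": [0,0,0.8],"twist": 0,"jaw": 5}]}}

```text
t: 16.2
ee_pos: [0.446, 0.026, 0.0867]
eef_rot: [-3.141, -0.0, -1.404]
wrist_force: [-0.7, 1.6, 12.1]
width: 0.0087
gripper_force: 30.0
```

```bash
python3 - <<'E'
from h import *
st,im=shot("side","s5"); print(st["ee_pos"],st["wrist_force"])
cv2.imwrite("pics/s5c.png",cv2.resize(im[150:260,180:320],None,fx=5,fy=5,interpolation=cv2.INTER_CUBIC)[:,:,::-1])
E
```

```text
[0.44601624 0.02599148 0.08666163] [-0.73494869  1.58800909 12.14431606]
```

View pics/s5c.png

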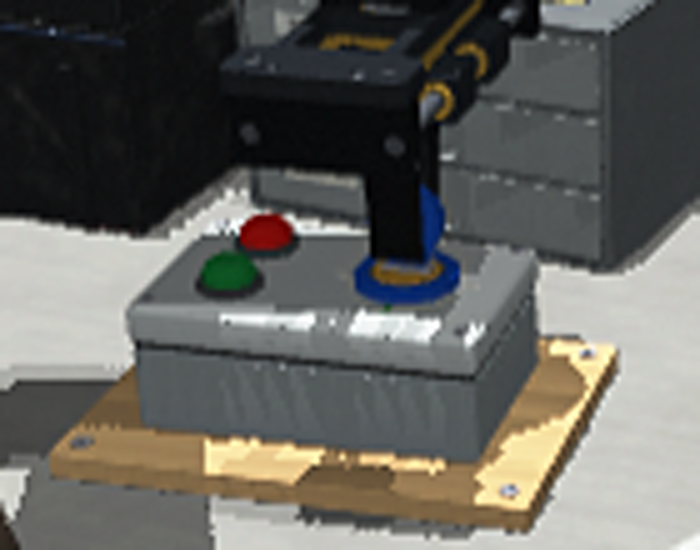

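The key is seated: the force rose from 7 to 12 N with no further travel, and the side view shows the shoulder on the plug face. Now I turn it clockwise, compensating for the key's small in-hand offset.

Emit:
{"method": "jog_arm", "body": {"increments": [{"delta_pos": [0,0,0],"twist": 0.1,"jaw": 5},{"delta_pos": [-0.1,-0.1,0],"twist": 0.2,"jaw": 5},{"delta_pos": [-0.1,-0.2,0],"twist": 0.3,"jaw": 5},{"delta_pos": [-0.2,-0.3,0],"twist": 0.4,"jaw": 5},{"delta_pos": [-0.2,-0.3,0],"twist": 0.4,"jaw": 5}]}}

```text
t: 16.88
ee_pos: [0.4461, 0.026, 0.0867]
eef_rot: [3.142, -0.001, -1.805]
wrist_force: [-0.7, 0.6, 12.7]
width: 0.0087
gripper_force: 30.0
```

Emit:
{"method": "jog_arm", "body": {"increments": [{"delta_pos": [0,0,0],"twist": 0.12,"jaw": 5},{"delta_pos": [-0.1,-0.1,0],"twist": 0.24,"jaw": 5},{"delta_pos": [-0.1,-0.2,0],"twist": 0.36,"jaw": 5},{"delta_pos": [-0.2,-0.2,0],"twist": 0.48,"jaw": 5},{"delta_pos": [-0.2,-0.2,0],"twist": 0.48,"jaw": 5}]}}

```text
t: 17.5
ee_pos: [0.4462, 0.0259, 0.0866]
eef_rot: [-3.141, -0.001, -2.285]
wrist_force: [0.2, -0.2, 13.4]
width: 0.009
gripper_force: 30.0
```

Emit:
{"method": "jog_arm", "body": {"increments": [{"delta_pos": [0,0,0],"twist": 0.12,"jaw": 5},{"delta_pos": [-0.1,-0.1,0],"twist": 0.24,"jaw": 5},{"delta_pos": [-0.1,-0.2,0],"twist": 0.36,"jaw": 5},{"delta_pos": [-0.2,-0.2,0],"twist": 0.48,"jaw": 5},{"delta_pos": [-0.2,-0.2,0],"twist": 0.48,"jaw": 5}]}}

```text
t: 18.12
ee_pos: [0.4462, 0.0258, 0.0866]
eef_rot: [-3.141, -0.002, -2.764]
wrist_force: [-0.4, -0.0, 14.2]
width: 0.0088
gripper_force: 30.0
```

```bash
python3 -c "
from h import *
s=ctrl.read_state(); print(s['wrist_torque'],s['wrist_force'],s['qpos'])"
```

```text
[-0.06840056  0.27645874  0.02355472] [-0.35805423 -0.04178423 14.24946886] [ 4.23976559e-01  2.46336747e-01 -5.98665821e-01  1.44919539e-03
 -7.27684946e-01 -1.61871398e+00]
```

Emit:
{"method": "jog_arm", "body": {"increments": [{"delta_pos": [0,0,0],"twist": 0.1,"jaw": 5},{"delta_pos": [0,0,0],"twist": 0.2,"jaw": 5},{"delta_pos": [0,-0.1,0],"twist": 0.27,"jaw": 5},{"delta_pos": [0,-0.1,0],"twist": 0.27,"jaw": 5},{"delta_pos": [0,-0.1,0],"twist": 0.27,"jaw": 5}]}}

```text
t: 18.75
ee_pos: [0.4462, 0.0257, 0.0866]
eef_rot: [-3.14, -0.002, -3.034]
wrist_force: [-1.2, 1.1, 12.3]
width: 0.009
gripper_force: 30.0
```

```bash
python3 - <<'E'
from h import *
st,im=shot("wrist","w6"); print(st["wrist_torque"],st["wrist_force"],st["eef_rot"])
cv2.imwrite("pics/w6c.png",cv2.resize(im[150:280,240:400],None,fx=4,fy=4,interpolation=cv2.INTER_CUBIC)[:,:,::-1])
E
```

```text
[-0.05115156  0.33776681  0.09414847] [-1.2043504   1.14248122 12.33717315] [-3.14011226e+00 -1.66251319e-03 -3.03368924e+00]
```

View pics/w6c.png

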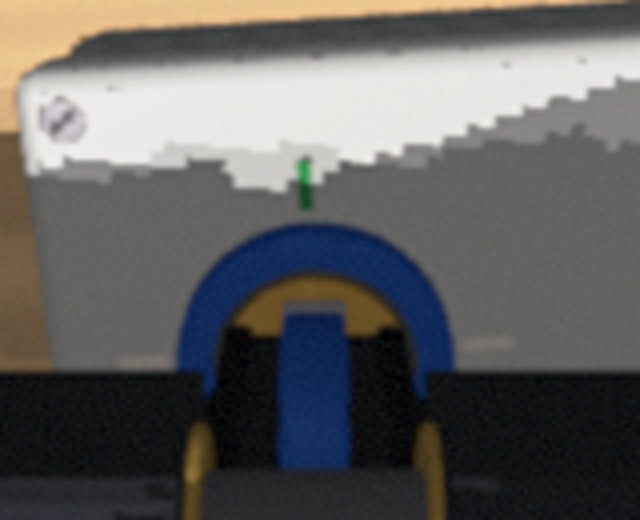

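The grip is still square in the fingers and points at the green quarter-turn mark at crop (305,185). The tool has turned 1.63 rad with 12 N of press, and the torque matches the spring at its stop. Handing in.

```bash
python3 -c "
from plant import ctrl
print(ctrl.hand_in())"
```

```text
the job is handed in; nothing more can be done
None
```

The job is handed in at about 19 s of the 61 s limit, with the blue key home in the lock, turned about 1.63 rad clockwise at the tool and still gripped; the hand-in returned no verdict.

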